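Square a brass escutcheon into the marking jig

ROBOT

A 6-joint arm with a two-finger parallel gripper is mounted at the origin on the work surface. World frame = base frame: x ahead of the robot, y to its left, z up, the work surface at z = 0. Lengths are in m, angles in rad, forces in N, time in s.
With the tool pointing down it reaches from about 0.4 to 0.825 m from the base axis. Payload 7 kg.
Tool frame: the origin (TCP) lies on the front face of the gripper's body, between the roots of the fingers; the fingertips stand 66 mm ahead of it and the grasp point (between the pads) lies 47 mm ahead of it; z points along the fingers, y is the line along which they close (so a half turn about z gives the same grasp; the last joint's range is limited). The gripper opens to 88 mm and grips with 3 to 60 N. Pads are 19 mm wide; open, the fingers measure 130 mm over their backs; the gripper's body (78 mm by 193 mm) begins 47 mm behind the grasp point.
Start: joints at [-1.051, 0.359, 0.012, 0, -1.224, -0.288], TCP at [0.155, -0.657, 0.292] pointing down, gripper open.
Joint ranges: [-3.07, 3.07], [-1.43, 2.12], [-1.02, 1.25], [-3.03, 1.67], [-3.05, -0], [-3.03, 3.03]. Speed limits (rad/s): [2.39, 2.39, 3.01, 3.14, 3.14, 3.14].

INTERFACE

Orientations are given as [roll, pitch, yaw] about the fixed x, y, z axes, in that order (R = Rz(yaw) Ry(pitch) Rx(roll)).
In Python, from station import arm gives the robot as it stands. The module is installed in compiled form; this text tells all that it offers.
- The arm moves only by the tool move_arm, never from a script. Its argument "increments" is a list of rows, each an object of numbers: "jaw": the gripper command: -1 is shut, 1 is fully open, values between are in proportion; "dx", "dy", "dz": the shift along the tool's x, y, z in m; "twist": the turn about the tool's z in rad. A call has 1 to 12 rows; each row shifts and turns the commanded pose from where the row before left it, along the tool's axes as they then stand; what a row does not reach is not made up. A row lasts 1/12 s, in which the tool goes at most 41.7 mm and 7.16 degrees, less where a joint would pass 70% of its speed; a pose out of reach is approached as far as the arm can. A call is refused whole if a number of a shift passes 0.0417 or a number of a turn 0.125, either way. A call with a gripper value outside its range is refused whole. The fingers move at their own pace and stop on an object; "force" is the grip in N (left out, the last holds). Time passes only in rows, so rows that do not move let the fingers close. It gives the time, the measured TCP pose, the force, the opening and the grip force at its end, in the units of the state.
- arm.get_state(): the state, without advancing time (a new reading comes with each control period).
- arm.grab_frame(name): name is "scene" or "top"; returns the picture (420x560x3 uint8, blue, green, red); there is no depth.
- arm.camera_info(name): a dict with "K" (3x3 intrinsics, pixels), "k1" (the pictures are not rectified: a ray, as slopes to the right and down, at radius r is drawn at 1 + k1 r^2 times it, then the intrinsics apply), "extrinsics" (4x4, takes a point from camera to world coordinates). Camera axes: x right, y down, z forward; pixel columns grow to the right and rows downward; lengths in m; the calibration is good to about 2 mm. A picture is of the moment at which its call begins. camera_info takes no time and is no camera call.
- arm.job_done(): hands the job in; it is judged then, once.
Trained networks look in the newest picture that a camera, given by its name, has taken for a name from the list of things; names that differ only in an ending like _2 or _b are one class to them, and where a whole thing is asked for, a point or a joint stands for the part that bears it (a point fixed in the world has none). Each returns a list of dicts, best first, with "score" (0 to 1); they miss things now and then, are a little off and sometimes report something else, mostly with a low value. They report only what shows in the picture. A call takes as long as a camera call. They do not tell look-alikes from the thing itself.
- arm.find_in(camera, name): "position" ([x, y, z] in m, in world coordinates, good to about 4 mm: the middle of the surface that is visible of it).
- arm.silhouettes(camera, name): "pixels" (420x560 bool, what is visible of it).
- arm.pinpoint(camera, name): "position" ([x, y, z] in m, in world coordinates, good to about 4 mm: a listed point, or the origin of a listed thing).
The state is a dict: "t": time; "q": joint angles; "qd": joint speeds; "joint_efforts": joint torques, N m; "eef_pos": TCP position; "ee_rot": TCP orientation; "force": force on the tool from outside, world axes, zero at the start; "moment": the same for the moment, N m; "width": finger opening in m; "gripper_force": force on a finger pad.
Only numpy, scipy, OpenCV 4.12 (cv2) and the standard library are available. Lean on these libraries where they do the work, as an engineer would, in place of code of your own. Each camera call takes 0.05 s, during which the arm holds its last target. There are 200 camera calls.

TASK

Push the brass door escutcheon along the counter, sliding it and never lifting it, until its long edge lies flush along the dark steel fence and its end is up against the red stop, ready for marking out. Leave the bowl, the loupe and the padlock where they are, and finish with the hand clear.

Things in the scene. Friction and masses are not known exactly. Their poses are not given: they have to be found in the camera images.
- escutcheon: Loose flat brass door plate, 54 mm (its x) by 130 mm (its y), 12 mm thick (its z), 0.3 to 0.56 kg; on its upper face a round collar 34 mm across, 28 mm from the centre towards +y, rises to 17 mm. Origin: centre of the underside. It starts lying at the fence's -x side, its +x edge facing the fence, turned up to 0.4 rad from it. Either long edge or end would do.
- fence: Dark steel bar fixed to the counter, 420 mm long (along its y), 22 mm wide, 16 mm high. Origin: at counter height, in the middle of the length of its working face, the face towards the robot; the bar fills x from 0 to 22 mm in its own frame, and the free counter lies at its -x. Its yaw and place vary.
- red_stop: Red painted steel block fixed to the counter, 30 by 30 mm, 22 mm high, parallel to the fence and in front of it (centre 17 mm from the working face) near one end of the fence: sometimes the +y end, sometimes the -y end. Origin: centre of the underside. Its inner face is 15 mm from its centre.
- white_stop: The same block painted white, fixed near the other end of the fence; not the one to use. Out at the counter's sides stand a fixed key duplicator 180 mm high (beyond y = 0.47 m) and a low key drawer 55 mm high (beyond y = -0.48 m). The free length between the two stops' inner faces is 330 to 370 mm. Origin: centre of the underside.
- bowl: Loose chipped grey enamel bowl, 116 mm across, 45 mm high, to be left alone; origin: centre of the underside.
- loupe: Loose tortoiseshell loupe lying flat, 110 mm long (along its y), 56 mm wide, 18 mm high, to be left alone; origin: on the underside, near the middle.
- padlock: Loose brass padlock lying flat, about 82 mm long (along its y), 40 mm wide, 20 mm high, to be left alone; origin: on the underside, near the middle. The bowl, loupe and padlock lie beyond the two ends of the fence and behind it, in any order.
Not all that is in view belongs to the job. Leave any purple or turquoise look-alike of the escutcheon alone.

How it is judged:
At the end, for the whole second after the job is handed in: The escutcheon lies flat and at rest on the counter between the stops, its long edge within 3.5 mm of the fence and parallel to it within 0.04 rad, its end within 3.5 mm of the red stop; bowl, loupe and padlock within 15 mm of where they were (x of escutcheon in the frame of fence between -0.0305 and -0.024 m and angle between the y axis of escutcheon and the y axis of fence, either way round below 0.04 rad and y of escutcheon in the frame of fence between -0.15 and 0.15 m and (y of escutcheon in the frame of red_stop between 0.077 and 0.0835 m or y of escutcheon in the frame of red_stop between -0.0835 and -0.077 m) and height (world z) of escutcheon below 0.004 m and angle between escutcheon's own z axis and vertical below 0.06 rad and linear speed of escutcheon below 0.01 m/s and not (distance of bowl from where it was at the start of the episode above 0.015 m) and not (distance of loupe from where it was at the start of the episode above 0.015 m) and not (distance of padlock from where it was at the start of the episode above 0.015 m)); the robot touches nothing.
It fails at once if the escutcheon is lifted off the counter (more than 8 mm) or tipped up (more than 0.15 rad) (height (world z) of escutcheon above 0.008 m or angle between escutcheon's own z axis and vertical above 0.15 rad).
It fails at once if the bowl is knocked out of its place (moved more than 15 mm) (distance of bowl from where it was at the start of the episode above 0.015 m).
It fails at once if the loupe is knocked out of its place (moved more than 15 mm) (distance of loupe from where it was at the start of the episode above 0.015 m).
It fails at once if the padlock is knocked out of its place (moved more than 15 mm) (distance of padlock from where it was at the start of the episode above 0.015 m).
It also fails if it takes over 42 s, if anything falls off the work surface, if the arm or the gripper's body presses on something with over 40 N, if the wrist force passes 120 N, or if a joint passes its speed limit or range.

## Working session

There is one attempt and no reset: what is moved stays moved. The work goes in short steps, Python scripts to look and compute and a tool call to move; the robot and the scene stay as the last step left them, time stands still between calls to the robot, and variables do not carry over. Pictures are saved under pics/ and viewed, at most 10 in all, crops included, and the job is handed in when it is done.

Besides the shell and the picture viewer there is one more tool, called after ">>>" by a JSON object that holds its "method" and its "body", one argument or row to a line. move_arm: Moves the arm, as the interface text tells. Its arguments: {"type":"object","properties":{"increments":{"type":"array"},"force":{"type":"number"}},"required":["increments"]}

```bash
mkdir -p pics
cat > h.py <<'E'
import numpy as np, cv2
from station import arm
def ray(cam,uv):
    c=arm.camera_info(cam);K=np.array(c["K"]);k=c["k1"];E=np.array(c["extrinsics"])
    uv=np.atleast_2d(np.array(uv,float))
    d=cv2.undistortPoints(uv.reshape(-1,1,2),K,np.array([k,0,0,0.])).reshape(-1,2)
    r=np.c_[d,np.ones(len(d))]@E[:3,:3].T
    return E[:3,3],r
def topl(cam,uv,z):
    o,r=ray(cam,uv); return o+r*((z-o[2])/r[:,2])[:,None]
def proj(cam,P):
    c=arm.camera_info(cam);K=np.array(c["K"]);E=np.linalg.inv(np.array(c["extrinsics"]))
    P=np.atleast_2d(P); q,_=cv2.projectPoints(P.astype(float),cv2.Rodrigues(E[:3,:3])[0],E[:3,3],K,np.array([c["k1"],0,0,0.]));return q.reshape(-1,2)
E
python3 - <<'E'
from h import *
np.set_printoptions(precision=4,suppress=True)
for c in("top","scene"):
    f=arm.grab_frame(c);cv2.imwrite(f"pics/{c}0.png",f)
    print(c,arm.camera_info(c))
    for n in("escutcheon","fence","red_stop","white_stop","bowl","loupe","padlock"):
        print(n,[(np.round(d["position"],4),round(d["score"],2),proj(c,d["position"]).round()) for d in arm.pinpoint(c,n)])
s=arm.get_state();print(s)
E
```

```text
top {'K': array([[418.3614,   0.    , 282.3149],
       [  0.    , 418.3614, 203.0908],
       [  0.    ,   0.    ,   1.    ]]), 'k1': 0.03951549269189373, 'extrinsics': array([[ 0.0192, -0.9945,  0.1029,  0.453 ],
       [-0.9998, -0.0195, -0.0014,  0.0128],
       [ 0.0034, -0.1029, -0.9947,  0.96  ],
       [ 0.    ,  0.    ,  0.    ,  1.    ]])}
escutcheon [(array([ 0.3243, -0.3376, -0.0002]), 0.9, array([[436., 308.]])), (array([0.4491, 0.0009, 0.0015]), 0.67, array([[286., 248.]])), (array([ 0.586 , -0.087 , -0.0046]), 0.61, array([[325., 190.]])), (array([ 0.7907, -0.098 , -0.0021]), 0.36, array([[331., 104.]]))]
fence [(array([ 0.6756, -0.0716, -0.0015]), 0.56, array([[319., 151.]]))]
red_stop [(array([ 0.5585, -0.3462, -0.0039]), 0.7, array([[437., 204.]])), (array([ 0.6486, -0.2628, -0.0038]), 0.51, array([[401., 164.]]))]
white_stop [(array([ 0.664 ,  0.1222, -0.0018]), 0.69, array([[236., 155.]]))]
bowl [(array([ 0.7894, -0.0981, -0.0034]), 0.8, array([[331., 105.]])), (array([ 0.6484, -0.2613, -0.0022]), 0.23, array([[400., 164.]]))]
loupe [(array([ 0.554 , -0.3447, -0.0
[... 964 characters left out ...]
05.]]))]
bowl [(array([ 0.7901, -0.1012, -0.0026]), 0.6, array([[314., 288.]]))]
loupe [(array([ 0.5504, -0.345 ,  0.0008]), 0.82, array([[180., 278.]]))]
padlock [(array([ 0.5833,  0.2098, -0.0016]), 0.74, array([[345., 170.]]))]
{'t': 0.8, 'q': array([-1.0509,  0.3586,  0.0119, -0.    , -1.2241, -0.2881]), 'qd': array([-0.0024, -0.0004,  0.0001, -0.0005,  0.0009,  0.001 ]), 'joint_efforts': array([  0.0002, -58.2276,  29.3289,   7.0021,   0.0126,  -0.    ]), 'eef_pos': array([ 0.155 , -0.6569,  0.2922]), 'ee_rot': array([ 3.1416, -0.    , -2.9098]), 'force': array([ 0.69  ,  0.4781, -0.3698]), 'moment': array([-0.0324,  0.0077,  0.0493]), 'gripper_force': 0.0, 'width': 0.08763392940119971}
```

View pics/top0.png

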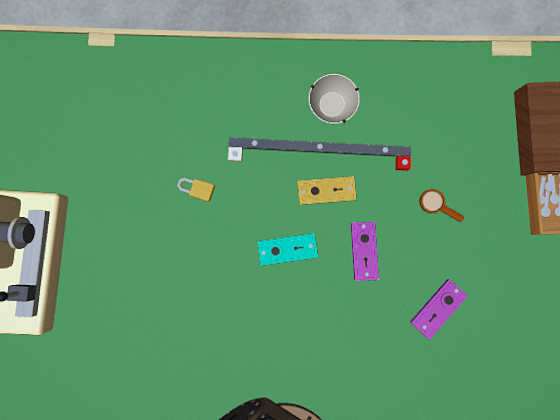

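View pics/scene0.png

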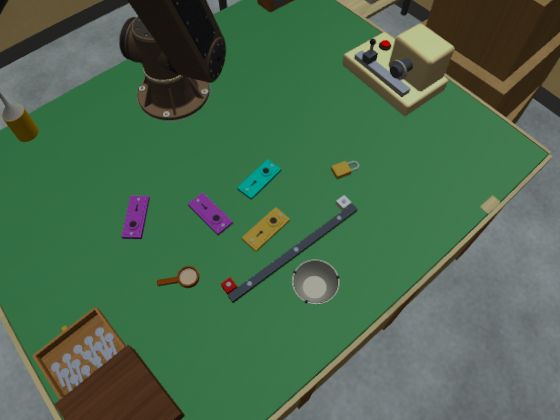

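The top picture shows four plate-like things: brass (326,190), turquoise (287,249), purple (365,251) and purple (438,309). The brass one near the fence is the one described. The fence runs from (229,143) to (411,153), with the red stop at (403,162), the -y end, and the white stop at (235,153). The padlock is at (198,188), the loupe at (437,203) and the bowl at (333,98).

```bash
cat > m.py <<'E'
from h import *
np.set_printoptions(precision=4,suppress=True)
def rect(cam,mask,z):
    n,l,st,ce=cv2.connectedComponentsWithStats(mask.astype(np.uint8))
    i=1+np.argmax(st[1:,4]); ys,xs=np.where(l==i)
    p=topl(cam,np.c_[xs,ys],z)[:,:2]
    (c,s,a)=cv2.minAreaRect((p*1000).astype(np.float32))
    if s[0]>s[1]: s=s[::-1]; a+=90
    # long axis direction angle
    ang=np.radians(a)+np.pi/2
    ang=(ang+np.pi/2)%np.pi-0 ; ang=(ang-np.pi/2)
    ang=ang%np.pi
    return np.array(c)/1000,np.array(s),ang,len(xs),p.mean(0)
def masks(f):
    h=cv2.cvtColor(f,cv2.COLOR_BGR2HSV);H,S,V=[h[...,i].astype(int) for i in range(3)]
    return dict(esc=(H>15)&(H<32)&(S>110)&(V>90), red=((H<6)|(H>174))&(S>150)&(V>80))
def show(cam,f,box,esc=True):
    m=masks(f); u0,v0,u1,v1=box
    w=np.zeros(f.shape[:2],bool); w[v0:v1,u0:u1]=1
    for k,z in(("esc",.012),("red",.022)): print(cam,k,*rect(cam,m[k]&w,z))
E
python3 - <<'E'
from m import *
for cam,box in(("top",(290,130,420,215)),("scene",(215,200,295,300))):
    f=arm.grab_frame(cam); show(cam,f,box)
    s=arm.silhouettes(cam,"fence"); print("fence",s[0]["score"],*rect(cam,s[0]["pixels"],.016))
    if cam=="top": cv2.imwrite("pics/crop.png",cv2.resize(f[125:215,220:420],None,fx=4,fy=4,interpolation=2))
E
```

```text
top esc [ 0.5831 -0.0888] [ 55.0832 130.1919] 1.670639243069754 1244 [ 0.5827 -0.0895]
top red [ 0.648  -0.2607] [29.9691 32.3785] 1.5881094444550419 173 [ 0.6477 -0.26  ]
fence 0.71 [ 0.6818 -0.0707] [ 27.2479 416.3026] 1.5389197532852474 1920 [ 0.6819 -0.0693]
scene esc [ 0.5855 -0.09  ] [ 54.1328 130.109 ] 1.6700219639409664 827 [ 0.5862 -0.0923]
scene red [ 0.6511 -0.2639] [28.6651 29.1214] 3.0468809246885966 106 [ 0.6516 -0.2641]
fence 0.81 [ 0.6875 -0.0748] [ 30.4098 418.3744] 1.532858398644228 1565 [ 0.6866 -0.0888]
```

View pics/crop.png

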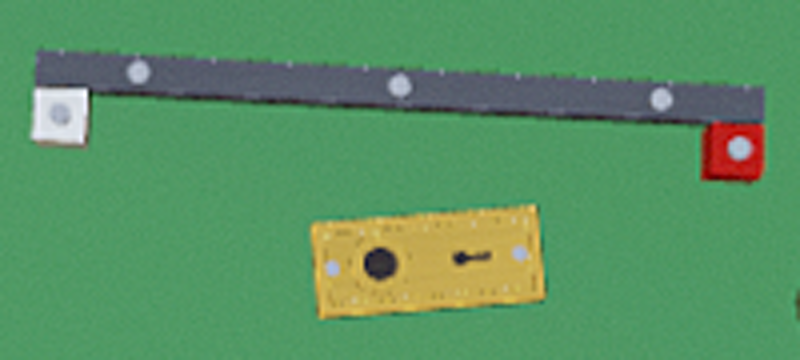

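The crop confirms it: the brass plate has its collar at the left (+y) end, and it is the only brass one near the fence. My plan is to push it square onto the fence with the two open fingers, then push its +y end towards red with shut fingers, then touch up.

>>> {"method": "move_arm", "body": {
  "increments": [
    {"jaw": 1,"twist": 0.09},
    {"jaw": 1,"twist": 0.09},
    {"jaw": 1,"twist": 0.09},
    {"jaw": 1,"dx": -0.015,"dy": 0.024},
    {"jaw": 1,"dx": -0.015,"dy": 0.024},
    {"jaw": 1,"dx": -0.015,"dy": 0.024},
    {"jaw": 1,"dx": -0.015,"dy": 0.024},
    {"jaw": 1,"dx": -0.015,"dy": 0.024},
    {"jaw": 1,"dx": -0.015,"dy": 0.024},
    {"jaw": 1,"dx": -0.015,"dy": 0.024},
    {"jaw": 1,"dx": -0.015,"dy": 0.024},
    {"jaw": 1,"dx": -0.015,"dy": 0.024}
  ]
}}

```text
$.increments[0]: bad value
```

>>> {"method": "move_arm", "body": {
  "increments": [
    {"jaw": 1,"dx": 0,"dy": 0,"dz": 0,"twist": 0.09},
    {"jaw": 1,"dx": 0,"dy": 0,"dz": 0,"twist": 0.09},
    {"jaw": 1,"dx": 0,"dy": 0,"dz": 0,"twist": 0.09},
    {"jaw": 1,"dx": -0.015,"dy": 0.024,"dz": 0,"twist": 0},
    {"jaw": 1,"dx": -0.015,"dy": 0.024,"dz": 0,"twist": 0},
    {"jaw": 1,"dx": -0.015,"dy": 0.024,"dz": 0,"twist": 0},
    {"jaw": 1,"dx": -0.015,"dy": 0.024,"dz": 0,"twist": 0},
    {"jaw": 1,"dx": -0.015,"dy": 0.024,"dz": 0,"twist": 0},
    {"jaw": 1,"dx": -0.015,"dy": 0.024,"dz": 0,"twist": 0},
    {"jaw": 1,"dx": -0.015,"dy": 0.024,"dz": 0,"twist": 0},
    {"jaw": 1,"dx": -0.015,"dy": 0.024,"dz": 0,"twist": 0}
  ]
}}

```text
t: 1.92
eef_pos: [0.2829, -0.4685, 0.2924]
ee_rot: [-3.141, 0.0, 3.103]
force: [0.1, 1.0, -0.5]
width: 0.0876
gripper_force: 0.0
```

>>> {"method": "move_arm", "body": {
  "increments": [
    {"jaw": 1,"dx": -0.0195,"dy": 0.0325,"dz": 0,"twist": 0},
    {"jaw": 1,"dx": -0.0195,"dy": 0.0325,"dz": 0,"twist": 0},
    {"jaw": 1,"dx": -0.0195,"dy": 0.0325,"dz": 0,"twist": 0},
    {"jaw": 1,"dx": -0.0195,"dy": 0.0325,"dz": 0,"twist": 0},
    {"jaw": 1,"dx": -0.0195,"dy": 0.0325,"dz": 0,"twist": 0},
    {"jaw": 1,"dx": -0.0195,"dy": 0.0325,"dz": 0,"twist": 0},
    {"jaw": 1,"dx": -0.0195,"dy": 0.0325,"dz": 0,"twist": 0},
    {"jaw": 1,"dx": -0.0195,"dy": 0.0325,"dz": 0,"twist": 0},
    {"jaw": 1,"dx": -0.0195,"dy": 0.0325,"dz": 0,"twist": 0},
    {"jaw": 1,"dx": -0.0195,"dy": 0.0325,"dz": 0,"twist": 0},
    {"jaw": 1,"dx": -0.0195,"dy": 0.0325,"dz": 0,"twist": 0},
    {"jaw": 1,"dx": 0,"dy": 0,"dz": 0,"twist": 0}
  ]
}}

```text
t: 2.92
eef_pos: [0.5134, -0.1165, 0.2922]
ee_rot: [3.141, 0.002, 3.107]
force: [0.2, -1.4, 0.5]
width: 0.0879
gripper_force: 0.0
```

>>> {"method": "move_arm", "body": {
  "increments": [
    {"jaw": 1,"dx": -0.0155,"dy": 0.03,"dz": 0,"twist": 0},
    {"jaw": 1,"dx": 0,"dy": 0,"dz": 0.027,"twist": 0},
    {"jaw": 1,"dx": 0,"dy": 0,"dz": 0.027,"twist": 0},
    {"jaw": 1,"dx": 0,"dy": 0,"dz": 0.027,"twist": 0},
    {"jaw": 1,"dx": 0,"dy": 0,"dz": 0.027,"twist": 0},
    {"jaw": 1,"dx": 0,"dy": 0,"dz": 0.027,"twist": 0},
    {"jaw": 1,"dx": 0,"dy": 0,"dz": 0.027,"twist": 0},
    {"jaw": 1,"dx": 0,"dy": 0,"dz": 0.027,"twist": 0},
    {"jaw": 1,"dx": 0,"dy": 0,"dz": 0.022,"twist": 0},
    {"jaw": 1,"dx": 0,"dy": 0,"dz": 0.01,"twist": 0},
    {"jaw": 1,"dx": 0,"dy": 0,"dz": 0,"twist": 0},
    {"jaw": 1,"dx": 0,"dy": 0,"dz": 0,"twist": 0}
  ]
}}

```text
t: 3.92
eef_pos: [0.5272, -0.0913, 0.0714]
ee_rot: [-3.141, -0.0, 3.104]
force: [0.7, 0.9, -0.1]
width: 0.0875
gripper_force: 0.0
```

>>> {"method": "move_arm", "body": {
  "increments": [
    {"jaw": 1,"dx": -0.0065,"dy": 0,"dz": 0,"twist": 0},
    {"jaw": 1,"dx": -0.0065,"dy": 0,"dz": 0,"twist": 0},
    {"jaw": 1,"dx": -0.0065,"dy": 0,"dz": 0,"twist": 0},
    {"jaw": 1,"dx": -0.0065,"dy": 0,"dz": 0,"twist": 0},
    {"jaw": 1,"dx": -0.0065,"dy": 0,"dz": 0,"twist": 0},
    {"jaw": 1,"dx": -0.0065,"dy": 0,"dz": 0,"twist": 0},
    {"jaw": 1,"dx": -0.0065,"dy": 0,"dz": 0,"twist": 0},
    {"jaw": 1,"dx": -0.0065,"dy": 0,"dz": 0,"twist": 0},
    {"jaw": 1,"dx": -0.0065,"dy": 0,"dz": 0,"twist": 0},
    {"jaw": 1,"dx": -0.0065,"dy": 0,"dz": 0,"twist": 0},
    {"jaw": 1,"dx": -0.0065,"dy": 0,"dz": 0,"twist": 0},
    {"jaw": 1,"dx": 0,"dy": 0,"dz": 0,"twist": 0}
  ]
}}

```text
t: 4.92
eef_pos: [0.6003, -0.0939, 0.0712]
ee_rot: [3.142, 0.002, 3.104]
force: [0.3, -0.4, -0.2]
width: 0.088
gripper_force: 0.0
```

Run:
```python
from m import *
f=arm.grab_frame("scene"); show("scene",f,(215,200,330,310)); cv2.imwrite("pics/s1.png",cv2.resize(f[180:320,180:380],None,fx=4,fy=4))
print(arm.get_state()["force"])
```

```text
scene esc [ 0.6391 -0.0962] [ 56.1048 130.259 ] 1.5310486475254645 886 [ 0.6402 -0.0982]
scene red [ 0.6516 -0.2643] [29.1312 29.9024] 3.0890452894892215 109 [ 0.6518 -0.2644]
[-0.6828  0.3959 -0.4663]
```

View pics/s1.png

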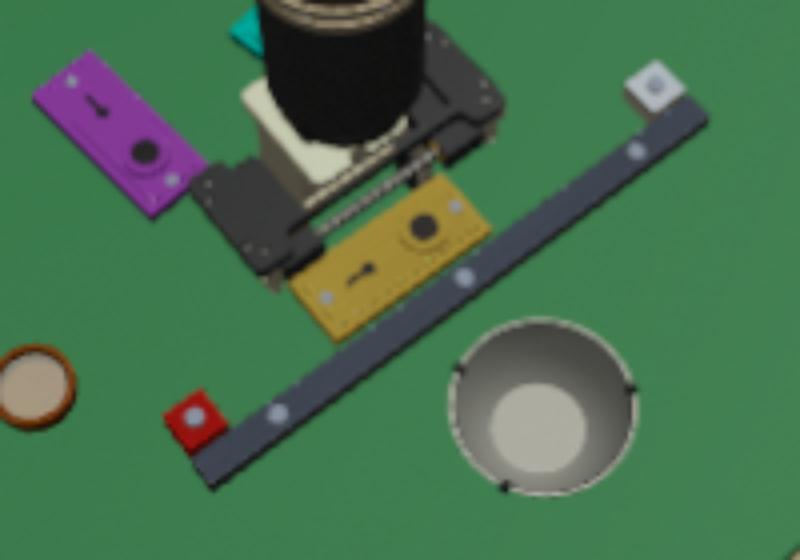

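The plate, at crop (390,255), is now parallel to the fence with a small gap left. I'll continue gently until it touches.

>>> {"method": "move_arm", "body": {
  "increments": [
    {"jaw": 1,"dx": -0.0015,"dy": 0,"dz": 0,"twist": 0},
    {"jaw": 1,"dx": -0.0015,"dy": 0,"dz": 0,"twist": 0},
    {"jaw": 1,"dx": -0.0015,"dy": 0,"dz": 0,"twist": 0},
    {"jaw": 1,"dx": -0.0015,"dy": 0,"dz": 0,"twist": 0},
    {"jaw": 1,"dx": -0.001,"dy": 0,"dz": 0,"twist": 0}
  ]
}}

```text
t: 5.38
eef_pos: [0.6052, -0.0942, 0.0711]
ee_rot: [-3.142, -0.0, 3.103]
force: [-1.2, -0.5, 0.2]
width: 0.0877
gripper_force: 1.0
```

>>> {"method": "move_arm", "body": {
  "increments": [
    {"jaw": 1,"dx": -0.001,"dy": 0,"dz": 0,"twist": 0}
  ]
}}

```text
t: 5.47
eef_pos: [0.6063, -0.0943, 0.0711]
ee_rot: [-3.142, -0.0, 3.103]
force: [-2.3, -0.2, 1.5]
width: 0.0876
gripper_force: 1.1
```

>>> {"method": "move_arm", "body": {
  "increments": [
    {"jaw": 1,"dx": -0.001,"dy": 0,"dz": 0,"twist": 0}
  ]
}}

```text
t: 5.55
eef_pos: [0.6073, -0.0943, 0.0711]
ee_rot: [-3.142, -0.0, 3.103]
force: [-1.4, -0.3, 1.0]
width: 0.0875
gripper_force: 1.1
```

>>> {"method": "move_arm", "body": {
  "increments": [
    {"jaw": 1,"dx": -0.0015,"dy": 0,"dz": 0,"twist": 0}
  ]
}}

```text
t: 5.63
eef_pos: [0.6078, -0.0945, 0.0709]
ee_rot: [-3.141, -0.002, 3.103]
force: [-8.0, 1.8, 5.2]
width: 0.0876
gripper_force: 4.3
```

>>> {"method": "move_arm", "body": {
  "increments": [
    {"jaw": 1,"dx": -0.0015,"dy": 0,"dz": 0,"twist": 0}
  ]
}}

```text
t: 5.72
eef_pos: [0.6082, -0.0946, 0.0708]
ee_rot: [-3.141, -0.005, 3.103]
force: [-13.1, 1.4, 9.7]
width: 0.088
gripper_force: 6.5
```

>>> {"method": "move_arm", "body": {
  "increments": [
    {"jaw": 1,"dx": -0.001,"dy": 0,"dz": 0,"twist": 0}
  ]
}}

```text
t: 5.8
eef_pos: [0.6083, -0.0946, 0.0707]
ee_rot: [-3.141, -0.006, 3.103]
force: [-15.1, 2.5, 11.1]
width: 0.0879
gripper_force: 7.4
```

Contact: about 15 N against the fence. Now I'll back off, lift, shut the fingers and go to the +y end.

>>> {"method": "move_arm", "body": {
  "increments": [
    {"jaw": 1,"dx": 0.006,"dy": 0,"dz": 0,"twist": 0},
    {"jaw": 1,"dx": 0.014,"dy": 0,"dz": 0,"twist": 0},
    {"jaw": 1,"dx": 0,"dy": 0,"dz": -0.02,"twist": 0},
    {"jaw": -1,"dx": 0,"dy": 0,"dz": -0.03,"twist": 0},
    {"jaw": -1,"dx": 0,"dy": 0,"dz": -0.03,"twist": 0},
    {"jaw": -1,"dx": -0.0125,"dy": 0.0255,"dz": 0,"twist": 0},
    {"jaw": -1,"dx": -0.0125,"dy": 0.0255,"dz": 0,"twist": 0},
    {"jaw": -1,"dx": -0.0125,"dy": 0.0255,"dz": 0,"twist": 0},
    {"jaw": -1,"dx": -0.0125,"dy": 0.0255,"dz": 0,"twist": 0},
    {"jaw": -1,"dx": 0,"dy": 0,"dz": 0,"twist": -0.121},
    {"jaw": -1,"dx": 0,"dy": 0,"dz": 0,"twist": -0.121},
    {"jaw": -1,"dx": 0,"dy": 0,"dz": 0,"twist": -0.121}
  ]
}}

```text
t: 6.8
eef_pos: [0.6462, 0.0073, 0.1513]
ee_rot: [-3.141, 0.002, -2.81]
force: [-0.4, -0.1, 0.0]
width: 0.033
gripper_force: 0.0
```

>>> {"method": "move_arm", "body": {
  "increments": [
    {"jaw": -1,"dx": 0,"dy": 0,"dz": 0,"twist": -0.121},
    {"jaw": -1,"dx": 0,"dy": 0,"dz": 0,"twist": -0.121},
    {"jaw": -1,"dx": 0,"dy": 0,"dz": 0,"twist": -0.121},
    {"jaw": -1,"dx": 0,"dy": 0,"dz": 0,"twist": -0.121},
    {"jaw": -1,"dx": 0,"dy": 0,"dz": 0,"twist": -0.121},
    {"jaw": -1,"dx": 0,"dy": 0,"dz": 0,"twist": -0.121},
    {"jaw": -1,"dx": 0,"dy": 0,"dz": 0,"twist": -0.121},
    {"jaw": -1,"dx": 0,"dy": 0,"dz": 0,"twist": -0.121},
    {"jaw": -1,"dx": 0,"dy": 0,"dz": 0,"twist": -0.121},
    {"jaw": -1,"dx": 0,"dy": 0,"dz": 0,"twist": -0.121},
    {"jaw": -1,"dx": 0,"dy": 0,"dz": 0,"twist": 0}
  ]
}}

```text
t: 7.72
eef_pos: [0.646, 0.0066, 0.1515]
ee_rot: [-3.14, 0.0, -1.601]
force: [0.6, -0.5, 0.3]
width: 0.0002
gripper_force: 0.0
```

Run:
```python
from m import *
f=arm.grab_frame("scene"); show("scene",f,(215,200,330,310)); cv2.imwrite("pics/s2.png",cv2.resize(f[180:320,180:380],None,fx=4,fy=4))
s=arm.get_state();print(s["eef_pos"],s["ee_rot"],s["q"],s["width"])
```

```text
scene esc [ 0.6457 -0.0966] [ 52.4121 130.0226] 1.5356274203876374 846 [ 0.646  -0.0986]
scene red [ 0.6516 -0.2643] [29.1312 29.9024] 3.0890452894892215 109 [ 0.6518 -0.2644]
[0.6459 0.0065 0.1515] [-3.14    0.0004 -1.6087] [ 0.3117  0.4263 -0.2294  0.0002 -0.9134 -0.3497] 0.0003985235265063704
```

View pics/s2.png

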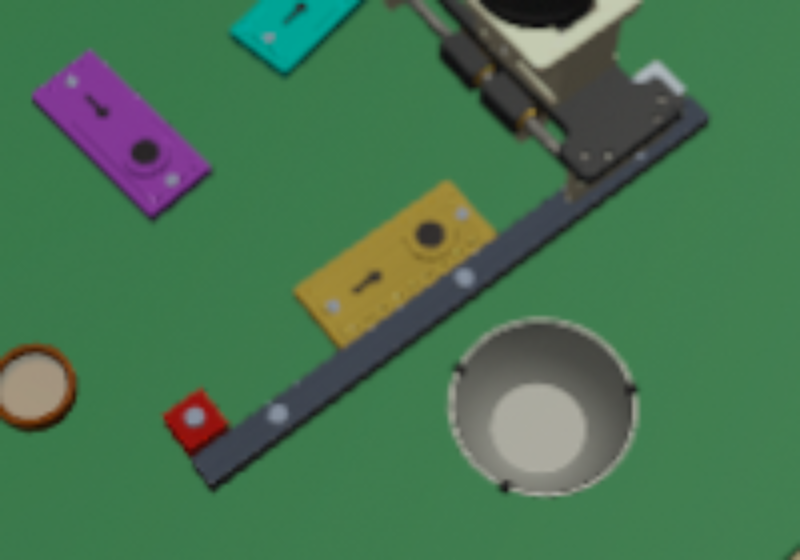

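The plate at crop (395,260) lies flush on the fence and the shut fingers are above its +y end. I'll lower and push about 115 mm towards red.

>>> {"method": "move_arm", "body": {
  "increments": [
    {"jaw": -1,"dx": 0,"dy": 0,"dz": 0.03,"twist": 0},
    {"jaw": -1,"dx": 0,"dy": 0,"dz": 0.03,"twist": 0},
    {"jaw": -1,"dx": 0,"dy": 0,"dz": 0.016,"twist": 0},
    {"jaw": -1,"dx": 0,"dy": 0,"dz": 0.0045,"twist": 0},
    {"jaw": -1,"dx": 0.01,"dy": 0,"dz": 0,"twist": 0},
    {"jaw": -1,"dx": 0.01,"dy": 0,"dz": 0,"twist": 0},
    {"jaw": -1,"dx": 0.006,"dy": 0,"dz": 0,"twist": 0},
    {"jaw": -1,"dx": 0.006,"dy": 0,"dz": 0,"twist": 0},
    {"jaw": -1,"dx": 0.006,"dy": 0,"dz": 0,"twist": 0},
    {"jaw": -1,"dx": 0.006,"dy": 0,"dz": 0,"twist": 0},
    {"jaw": -1,"dx": 0.006,"dy": 0,"dz": 0,"twist": 0},
    {"jaw": -1,"dx": 0.006,"dy": 0,"dz": 0,"twist": 0}
  ]
}}

```text
t: 8.77
eef_pos: [0.6437, -0.05, 0.0714]
ee_rot: [-3.14, 0.0, -1.607]
force: [0.1, 3.2, 2.3]
width: 0.0004
gripper_force: 1.6
```

Run:
```python
from m import *
f=arm.grab_frame("scene"); show("scene",f,(215,200,330,310)); cv2.imwrite("pics/s3.png",cv2.resize(f[180:320,180:380],None,fx=4,fy=4))
```

```text
scene esc [ 0.6447 -0.1281] [ 52.4807 131.0551] 1.540138415800068 847 [ 0.6452 -0.1322]
scene red [ 0.6516 -0.2643] [29.1312 29.9024] 3.0890452894892215 109 [ 0.6518 -0.2644]
```

View pics/s3.png

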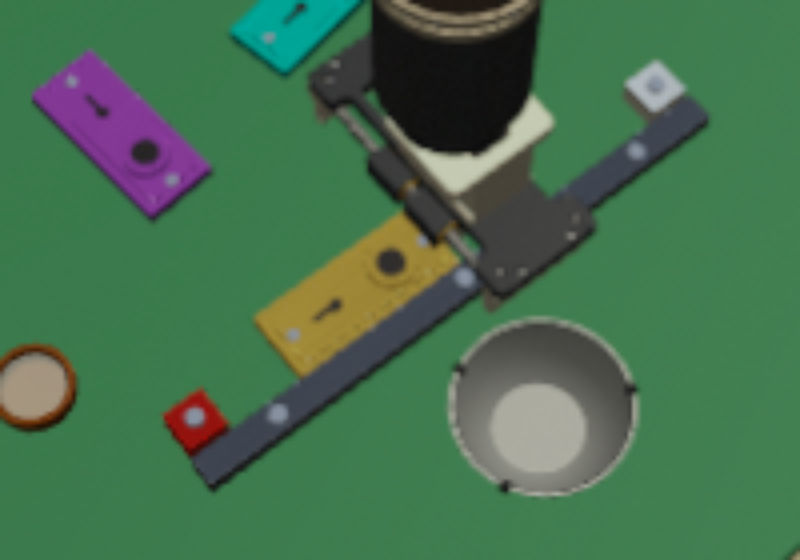

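The plate is sliding along the fence, still flush, with roughly 58 mm to go.

>>> {"method": "move_arm", "body": {
  "increments": [
    {"jaw": -1,"dx": 0.006,"dy": 0,"dz": 0,"twist": 0},
    {"jaw": -1,"dx": 0.006,"dy": 0,"dz": 0,"twist": 0},
    {"jaw": -1,"dx": 0.006,"dy": 0,"dz": 0,"twist": 0},
    {"jaw": -1,"dx": 0.006,"dy": 0,"dz": 0,"twist": 0},
    {"jaw": -1,"dx": 0.006,"dy": 0,"dz": 0,"twist": 0},
    {"jaw": -1,"dx": 0.006,"dy": 0,"dz": 0,"twist": 0},
    {"jaw": -1,"dx": 0.005,"dy": 0,"dz": 0,"twist": 0},
    {"jaw": -1,"dx": 0.004,"dy": 0,"dz": 0,"twist": 0},
    {"jaw": -1,"dx": 0.002,"dy": 0,"dz": 0,"twist": 0},
    {"jaw": -1,"dx": 0.0015,"dy": 0,"dz": 0,"twist": 0}
  ]
}}

```text
t: 9.65
eef_pos: [0.6413, -0.0985, 0.0706]
ee_rot: [3.141, -0.0, -1.607]
force: [-0.6, 3.4, 1.9]
width: 0.0006
gripper_force: 1.5
```

>>> {"method": "move_arm", "body": {
  "increments": [
    {"jaw": -1,"dx": 0.0015,"dy": 0,"dz": 0,"twist": 0},
    {"jaw": -1,"dx": 0.0015,"dy": 0,"dz": 0,"twist": 0}
  ]
}}

```text
t: 9.82
eef_pos: [0.6413, -0.1011, 0.0706]
ee_rot: [3.141, 0.0, -1.607]
force: [0.4, 3.3, 1.1]
width: 0.0007
gripper_force: 1.5
```

>>> {"method": "move_arm", "body": {
  "increments": [
    {"jaw": -1,"dx": 0.0015,"dy": 0,"dz": 0,"twist": 0}
  ]
}}

```text
t: 9.9
eef_pos: [0.6412, -0.1026, 0.0706]
ee_rot: [3.141, -0.0, -1.607]
force: [-0.3, 2.4, 1.3]
width: 0.0004
gripper_force: 1.4
```

>>> {"method": "move_arm", "body": {
  "increments": [
    {"jaw": -1,"dx": 0.0015,"dy": 0,"dz": 0,"twist": 0}
  ]
}}

```text
t: 9.98
eef_pos: [0.6412, -0.1041, 0.0706]
ee_rot: [3.141, -0.0, -1.607]
force: [0.9, 3.1, 2.0]
width: 0.0006
gripper_force: 1.4
```

>>> {"method": "move_arm", "body": {
  "increments": [
    {"jaw": -1,"dx": 0.0015,"dy": 0,"dz": 0,"twist": 0},
    {"jaw": -1,"dx": 0.001,"dy": 0,"dz": 0,"twist": 0}
  ]
}}

```text
t: 10.15
eef_pos: [0.6412, -0.1054, 0.0706]
ee_rot: [-3.141, 0.002, -1.607]
force: [-2.1, 15.5, 3.5]
width: 0.0003
gripper_force: 7.5
```

>>> {"method": "move_arm", "body": {
  "increments": [
    {"jaw": -1,"dx": 0.0015,"dy": 0,"dz": 0,"twist": 0}
  ]
}}

```text
t: 10.23
eef_pos: [0.6412, -0.1058, 0.0706]
ee_rot: [-3.141, 0.003, -1.607]
force: [-3.3, 24.3, 6.0]
width: 0.0002
gripper_force: 12.2
```

>>> {"method": "move_arm", "body": {
  "increments": [
    {"jaw": -1,"dx": 0.0015,"dy": 0,"dz": 0,"twist": 0}
  ]
}}

```text
t: 10.32
eef_pos: [0.6412, -0.1061, 0.0706]
ee_rot: [-3.141, 0.004, -1.607]
force: [-3.3, 30.9, 7.7]
width: 0.0004
gripper_force: 15.7
```

>>> {"method": "move_arm", "body": {
  "increments": [
    {"jaw": -1,"dx": 0.0015,"dy": 0,"dz": 0,"twist": 0}
  ]
}}

```text
t: 10.4
eef_pos: [0.6412, -0.1063, 0.0706]
ee_rot: [-3.14, 0.005, -1.607]
force: [-4.2, 38.1, 8.3]
width: 0.0003
gripper_force: 19.2
```

Hard contact with the stop. I'll back off, lift and check.

>>> {"method": "move_arm", "body": {
  "increments": [
    {"jaw": -1,"dx": -0.008,"dy": 0,"dz": 0,"twist": 0},
    {"jaw": -1,"dx": -0.02,"dy": 0,"dz": 0,"twist": 0},
    {"jaw": -1,"dx": 0,"dy": 0,"dz": -0.03,"twist": 0},
    {"jaw": -1,"dx": 0,"dy": 0,"dz": -0.04,"twist": 0},
    {"jaw": -1,"dx": -0.04,"dy": 0,"dz": -0.01,"twist": 0},
    {"jaw": -1,"dx": -0.04,"dy": 0,"dz": 0,"twist": 0},
    {"jaw": -1,"dx": -0.04,"dy": 0,"dz": 0,"twist": 0},
    {"jaw": -1,"dx": 0,"dy": 0,"dz": 0,"twist": 0}
  ]
}}

```text
t: 11.07
eef_pos: [0.6468, 0.0419, 0.1512]
ee_rot: [-3.14, 0.001, -1.603]
force: [0.2, -1.3, -0.4]
width: 0.0009
gripper_force: 0.0
```

Run:
```python
from m import *
im=[]
for cam,box,r in(("scene",(200,200,330,310),(220,310,200,330)),("top",(280,130,425,215),(125,215,290,420))):
    f=arm.grab_frame(cam); show(cam,f,box); im.append(cv2.resize(f[r[0]:r[1],r[2]:r[3]],(390,270),interpolation=2))
    for n in("bowl","loupe","padlock"):
        d=arm.pinpoint(cam,n); print(n,d and d[0]["position"])
cv2.imwrite("pics/s4.png",cv2.hconcat(im))
```

```text
scene esc [ 0.6425 -0.1833] [ 53.248  129.3781] 1.5371506153731076 903 [ 0.6427 -0.1848]
scene red [ 0.6516 -0.2646] [28.6346 29.9026] 3.089323323507026 107 [ 0.6519 -0.2646]
bowl [0.7892, -0.1016, -0.0016]
loupe [0.5515, -0.3453, -0.0024]
padlock [0.6508, -0.2635, 0.0007]
top esc [ 0.6409 -0.1821] [ 55.9238 131.2911] 1.536548341492587 1259 [ 0.6406 -0.1832]
top red [ 0.648  -0.2619] [29.3831 30.6315] 3.1347516585396527 160 [ 0.6477 -0.261 ]
bowl [0.7892, -0.0984, -0.0018]
loupe [0.554, -0.3457, -0.0034]
padlock [0.5802, 0.2098, 0.0009]
```

View pics/s4.png

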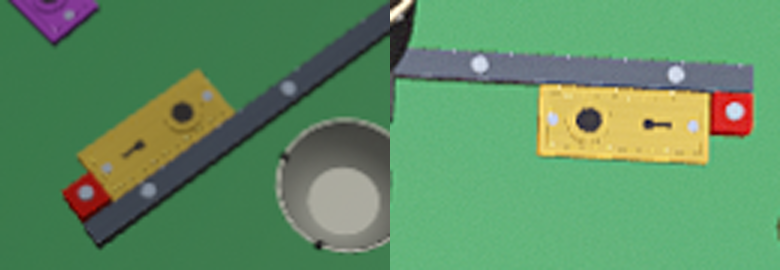

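The plate sits flush on the fence and up against the red stop in both views. Its centre is 80–81 mm from the stop's centre and its angle matches the fence's. Bowl, loupe and padlock have not moved, and the hand is clear.

```bash
python3 -c "
from station import arm
print(arm.job_done())"
```

```text
the job is handed in; nothing more can be done
None
```

The brass escutcheon now lies flush along the fence with its end against the red stop, the bowl, loupe and padlock are undisturbed, the hand is clear, and the job is handed in (no verdict was returned).

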